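# Hold a blank in the corner of a stop-pin jig

### The arm

A 6-joint arm with a two-finger parallel gripper is mounted at the origin on the work surface. World frame = base frame: x ahead of the robot, y to its left, z up, the work surface at z = 0. Lengths are in mm, angles in rad, forces in N, time in s.
With the tool pointing down it reaches from about 350 to 775 mm from the base axis. Payload 7.3 kg.
Tool frame: the origin (TCP) lies at the very end of the fingers, on their centre line; the grasp point (between the pads) lies 19 mm behind it; z points along the fingers, y is the line along which they close (so a half turn about z gives the same grasp; the last joint's range is limited). The gripper opens to 92 mm and grips with 3 to 60 N. Pads are 19 mm wide; open, the fingers measure 130 mm over their backs; the gripper's body (75 mm by 190 mm) begins 47 mm behind the grasp point.
Start: joints at [1.12, 0.342, 1.524, -0, 1.275, -0.146], TCP at [157.539, 500.826, 226.741] pointing down, gripper open.
Joint ranges: [-2.53, 2.53], [-0.77, 2.02], [0.04, 2.7], [-1, 4.14], [0.28, 2.66], [-3.11, 3.11]. Speed limits (rad/s): [2.57, 2.57, 3.14, 3.14, 3.14, 3.14].

### API

Orientations are given as [roll, pitch, yaw] about the fixed x, y, z axes, in that order (R = Rz(yaw) Ry(pitch) Rx(roll)).
In Python, from plant import get_obs, vision, workorder gives the robot as it stands.
- The arm moves only by the shell command python3 -m pendant 'ROWS' [OPENING]. ROWS is a JSON object of lists of equal length, an entry for each row: "dp": the shift along the tool's x, y, z in m, a list of three; "rotation": the turn, a rotation vector about the tool's x, y, z in rad, a list of three. A call has 1 to 8 rows; each row is the pose to reach, as a shift and turn from the pose commanded when the call began, along the tool's axes at that moment; what a row does not reach only later rows make up. A row lasts 1/8 s, in which the tool goes at most 62.5 mm and 10.7 degrees, less where a joint would pass 70% of its speed; a pose out of reach is approached as far as the arm can. A call with a gripper value outside its range is refused whole. OPENING is the finger opening in m, from 0 to 0.0918, set as the call begins (- or left out, the last holds). The fingers move at their own pace and stop on an object; the grip force is fixed at half the most. Time passes only in rows, so rows that repeat a pose let the fingers close. It gives the time, the measured TCP pose, the force, the opening and the grip force at its end, in the units of the state.
- get_obs(): the state, without advancing time (a new reading comes with each control period).
- vision.capture(name): name is "scene" or "top" or "wrist"; returns a dict with "pixels" (400x640x3 uint8, red, green, blue), "vfov" (degrees; the focal length in pixels is half the picture's height over the tangent of half this angle, whatever the lens; pixels are square), "cx", "cy" (the principal point, pixels), "pose" (4x4, takes a point from camera to world coordinates); the wrist camera has in their place "T_tool_cam" (4x4, takes a point from camera to tool coordinates, whose origin is the TCP and whose axes are the flange's). Camera axes: x right, y up, looking along -z (the intrinsics and any distortion apply to the point x, -y, -z); pixel columns grow to the right and rows downward; lengths in mm; the calibration is good to about 2 mm. A picture is of the moment at which its call begins: read the wrist's pose just before it. There is no depth.
- workorder.close_job(): hands the job in; it is judged then, once.
The state is a dict: "time": time; "joint_positions": joint angles; "dq": joint speeds; "tau": joint torques, N m; "tool_pos": TCP position; "tcp_rot": TCP orientation; "contact_force": force on the tool from outside, world axes, zero at the start; "moment": the same for the moment, N m; "grip_width": finger opening in mm; "finger_force": force on a finger pad.
Only numpy, scipy, OpenCV 4.12 (cv2) and the standard library are available. Lean on these libraries where they do the work, as an engineer would, in place of code of your own. Each camera call takes 0.05 s, during which the arm holds its last target. There are 200 camera calls.

### The job

Stand the slender steel stop pin upright in the jig board's bore, fully home, and let go of it. Then bring over the longer wooden blank, same face down, and set it on the board with one end butted against the pin and its long side flush along the fence. Finish while still holding it there with the fingers, pressing it firmly (about 20 N each way) into the fence and down on the board at once, and leave everything else on the bench where it is.

Things in the scene. Friction and masses are not known exactly. Their poses are not given: they have to be found in the camera images.
- board: plywood jig board fixed to the bench, 180 (x) x 240 (y) x 30 mm high; origin at the centre of its underside, on the bench. The fence stands on its top towards its +x edge, away from the robot; it may be turned up to 0.3 rad
- fence: fixed aluminium fence bar on top of the board, 20 (x) x 240 (y) x 16 mm high above the board's top, with flat bolt heads 3 mm higher; origin at the centre of its underside (the level of the board's top), 55 mm to +x of the board's centre. Its working face looks along its own -x (towards the robot), 10 mm from its origin; y runs along it
- board_hole0 (a point): centre of the mouth of the only bore in the board's top (z = 30 mm above the bench): 19.6 mm diameter, 2 mm chamfer, blind, 24 mm deep, upright. It lies 29 mm to +x and 85 mm to +y of the board's centre, so 16 mm in front of the fence's working face, near the fence's left end seen from the robot. The blank goes on its -y side, centred on the bore's own -y axis. Axes as the board's
- pin: slender plain steel pin, 18 mm diameter, 80 mm tall, chamfered foot, about 0.15 kg, standing free on the bench; origin at the centre of its foot, z up along it. Fully home in the bore it stands 56 mm above the board's top
- bar: the longer brown wooden blank, 32 (x) x 120 (y) x 40 mm high, 0.11 kg, ends alike; origin at the centre of its underside, y along it. Held by its top, the fingers clear the fence. In place, its origin is 26 mm to -x of the fence's and 69 mm to -y of the bore. Friction is 0.5 to 0.7: leaned on the board first, it swallows the sideways push, so load the fence first, then lean down
- offcut: bystander: shorter wooden offcut of the same stock, 32 (x) x 65 (y) x 40 mm high; origin at the centre of its underside
- slug: bystander: stout steel slug, 28 mm diameter, 45 mm tall, standing; origin at the centre of its underside
- pot: bystander: small amber glass jar, 40 mm diameter, 50 mm tall; origin at the centre of its underside
- can: bystander: can, 66 mm diameter, 110 mm tall; origin at the centre of its underside
- sander: bystander: cork sanding block, 60 x 100 x 30 mm; origin at the centre of its underside
- driver: bystander: screwdriver lying on the bench beyond the board, about 200 mm long along its x
- mug: bystander: white mug, 80 mm diameter, 90 mm tall, handle at its +y; origin at the centre of its underside

How it is judged (in metres and radians):
On the way:
1. the stop pin stands fully home in the bore, released (horizontal distance between pin and board_hole0 below 0.004 m and z of pin in the frame of board_hole0 below -0.021 m and angle between pin's own z axis and vertical below 0.12 rad and contact force between the fingers and pin below 0.1 N), for 0.2 s.
At the end, for the whole second after the job is handed in: Pin home in the bore (21 mm deep, within 0.12 rad of upright). Blank same face down on the board, within 0.04 rad of and 2.5 mm from the fence, its end within 4 mm of the pin, still pressed by the fingers at rest: over 3 N on the fence and 5 N on the board together, for the last second (horizontal distance between pin and board_hole0 below 0.004 m and z of pin in the frame of board_hole0 below -0.021 m and angle between pin's own z axis and vertical below 0.12 rad and contact force between bar and fence above 3 N and contact force between bar and board above 5 N and contact force between the fingers and bar above 4 N and angle between bar's own z axis and vertical below 0.05 rad and angle between the y axis of bar and the y axis of fence, either way round below 0.04 rad and x of bar in the frame of fence between -0.0285 and -0.023 m and y of bar in the frame of board_hole0 between -0.073 and -0.066 m and linear speed of bar below 0.02 m/s); the arm keeps its last pose, push and grip.
It fails at once if a bystander was moved more than 4 cm (distance of any of offcut, slug, pot, can, sander, driver, mug from where it was at the start of the episode above 0.04 m).
It also fails if it takes over 72 s, if anything falls off the work surface, if the arm or the gripper's body presses on something with over 40 N, if the wrist force passes 120 N, or if a joint passes its speed limit or range.

## Working session

There is one attempt and no reset: what is moved stays moved. The work goes in short steps, Python scripts to look and compute and a shell command to move; the robot and the scene stay as the last step left them, time stands still between calls to the robot, and variables do not carry over. Pictures are saved under pics/ and viewed, at most 13 in all, crops included, and the job is handed in when it is done.

```bash
ls; mkdir -p pics
python3 - <<'E'
from plant import get_obs, vision
import cv2, numpy as np, pickle
o=get_obs(); print(o)
d={}
for n in("scene","top"):
    c=vision.capture(n); d[n]=c
    cv2.imwrite(f"pics/{n}0.png",c["pixels"][:,:,::-1])
    print(n,{k:v for k,v in c.items() if k!="pixels"})
pickle.dump(d,open("cap0.pkl","wb"))
E
```

```text
pics
{'time': 0.0, 'joint_positions': array([ 1.11996744e+00,  3.42717840e-01,  1.52500633e+00,  3.39443132e-05,
        1.27536908e+00, -1.46003612e-01]), 'dq': array([ 0.00160874, -0.00087718, -0.00010609,  0.00011428,  0.00142356,
        0.00026306]), 'tau': array([-9.20278508e-04, -4.31234336e+01, -2.44217670e+01,  7.18332105e-02,
        5.58728934e-02, -1.21978260e-04]), 'tool_pos': array([157.36450007, 500.45001917, 226.05121314]), 'tcp_rot': array([-3.14011275e+00, -2.50428191e-04,  2.83675729e+00]), 'contact_force': array([-0.68533805, -0.460177  , -0.00668473]), 'moment': array([ 0.03949042, -0.01676158, -0.01718643]), 'finger_force': 0.0, 'grip_width': 91.38769312102801}
scene {'vfov': 53.79974241112758, 'cx': 319.68610644839464, 'cy': 199.1893862183971, 'pose': array([[ 7.94606046e-01, -3.56870683e-01,  4.91166517e-01,
         1.11205789e+03],
       [ 6.06935356e-01,  4.46686799e-01, -6.57343424e-01,
        -6.40708180e+02],
       [ 1.51889974e-02,  8.20435384e-01,  5.71537466e-01,
         6.57079271e+02],
       [ 0.00000000e+00,  0.00000000e+00,  0.00000000e+00,
         1.00000000e+00]])}
top {'vfov': 46.54580661105714, 'cx': 313.52587707498844, 'cy': 196.34480829313273, 'pose': array([[ 1.89934270e-02,  9.93898175e-01, -1.08653892e-01,
         4.54325113e+02],
       [-9.99607448e-01,  2.11155892e-02,  1.84141999e-02,
         3.60631484e+01],
       [ 2.05961307e-02,  1.08261491e-01,  9.93909075e-01,
         1.40612905e+03],
       [ 0.00000000e+00,  0.00000000e+00,  0.00000000e+00,
         1.00000000e+00]])}
```

View pics/top0.png

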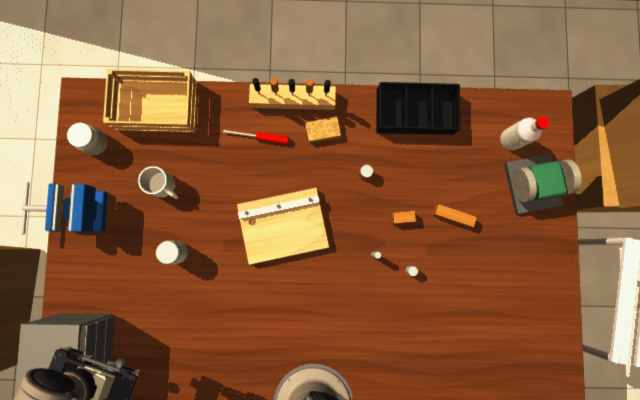

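View pics/scene0.png

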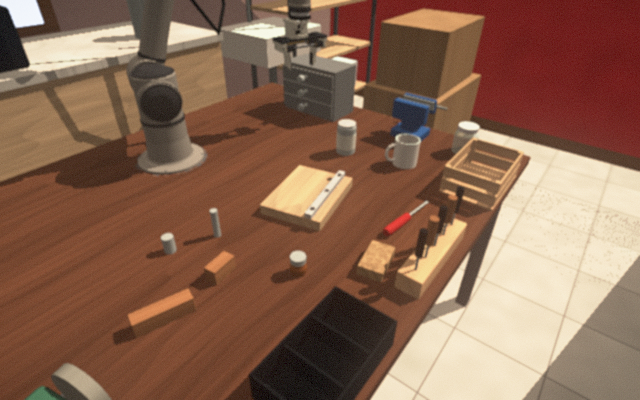

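```bash
cat > h.py <<'E'
import numpy as np, cv2
from scipy.spatial.transform import Rotation as R
from plant import get_obs, vision
def toolT(o):
    T=np.eye(4); T[:3,:3]=R.from_euler('xyz',o['tcp_rot']).as_matrix(); T[:3,3]=o['tool_pos']; return T
def cap(n,save=None):
    o=get_obs(); c=vision.capture(n)
    if n=="wrist": c["pose"]=toolT(o)@c["T_tool_cam"]
    if save: cv2.imwrite(save,c["pixels"][:,:,::-1])
    return c
def ray(c,uv,z):
    uv=np.atleast_2d(np.asarray(uv,float)); f=200/np.tan(np.radians(c["vfov"]/2))
    d=np.c_[(uv[:,0]-c["cx"])/f,-(uv[:,1]-c["cy"])/f,-np.ones(len(uv))]@c["pose"][:3,:3].T
    p=c["pose"][:3,3]; return p+d*((z-p[2])/d[:,2])[:,None]
def proj(c,P):
    P=np.atleast_2d(np.asarray(P,float)); f=200/np.tan(np.radians(c["vfov"]/2))
    q=(P-c["pose"][:3,3])@c["pose"][:3,:3]; return np.c_[c["cx"]+f*q[:,0]/-q[:,2],c["cy"]-f*q[:,1]/-q[:,2]]
def go(P,yaw,o=None):
    "dp (m) in tool axes and rotvec to bring TCP to world P (mm), tool down with y axis at yaw (mod pi)"
    o=o or get_obs(); T=toolT(o); best=None
    for k in(-1,0,1):
        # tool down: Rz(a)Rx(pi); y axis direction = -(-sin a,cos a) -> angle a-pi/2
        a=yaw+np.pi/2+k*np.pi
        G=R.from_euler('xyz',[np.pi,0,a]); r=(R.from_matrix(T[:3,:3]).inv()*G).as_rotvec()
        if best is None or np.linalg.norm(r)<np.linalg.norm(best): best=r
    return np.round(T[:3,:3].T@(np.asarray(P)-T[:3,3])/1000,4),np.round(best,4)
E
python3 - <<'E'
from h import *
import pickle
c=pickle.load(open("cap0.pkl","rb"))["top"]; im=c["pixels"]; hsv=cv2.cvtColor(im,cv2.COLOR_RGB2HSV)
def blobs(m,a,z,name):
    cs,_=cv2.findContours(m,cv2.RETR_EXTERNAL,cv2.CHAIN_APPROX_NONE)
    for k in cs:
        if cv2.contourArea(k)>a:
            r=cv2.minAreaRect(k); b=cv2.boxPoints(r); w=ray(c,b,z)
            print(name,np.round(r[0]),"ctr",np.round(w.mean(0)),"edges",np.round(np.linalg.norm(np.diff(w,axis=0),axis=1)[:2]),"ang",np.round(np.degrees(np.arctan2(*(w[1]-w[0])[1::-1])),1),np.round(np.degrees(np.arctan2(*(w[2]-w[1])[1::-1])),1))
box=np.zeros(im.shape[:2],np.uint8); box[100:300,200:500]=1
blobs(cv2.inRange(hsv,(8,150,170),(16,255,255))*box,60,40,"orange")
blobs(cv2.inRange(hsv,(15,60,150),(28,200,255))*box,1000,30,"board")
blobs(cv2.inRange(hsv,(0,0,150),(180,50,255))*box,10,80,"white(z80)")
for n in("wood",): print(hsv[217,404],hsv[216,456],hsv[240,283])
crop=cv2.resize(im[170:300,225:490],None,fx=3,fy=3,interpolation=cv2.INTER_CUBIC); cv2.imwrite("pics/crop1.png",crop[:,:,::-1])
w=cap("wrist","pics/w0.png"); print(w["vfov"],w["cx"],w["cy"],np.round(w["T_tool_cam"],3))
E
```

```text
orange [404. 216.] ctr [ 550. -257.   40.] edges [65. 33.] ang -83.6 -175.0
orange [455. 215.] ctr [ 558. -410.   40.] edges [ 32. 121.] ang -18.8 -107.4
board [283. 231.] ctr [500.  98.  30.] edges [244. 149.] ang -76.5 -166.8
white(z80) [412. 271.] ctr [ 393. -272.   80.] edges [22. 20.] ang -45.0 -134.2
white(z80) [378. 255.] ctr [ 436. -173.   80.] edges [14. 11.] ang -88.9 -179.8
white(z80) [274. 208.] ctr [565. 122.  80.] edges [211.  18.] ang -76.8 -167.0
white(z80) [315. 199.] ctr [592.   7.  80.] edges [18. 17.] ang -70.3 -160.6
white(z80) [366. 171.] ctr [ 678. -139.   80.] edges [31. 31.] ang -43.8 -134.5
[ 16 203 242] [ 15 204 240] [ 24 125 250]
60.77334915947431 320.56124306348426 196.3294429755058 [[ 0.00000e+00  9.57000e-01  2.90000e-01  7.89750e+01]
 [ 1.00000e+00 -0.00000e+00  0.00000e+00  7.76000e-01]
 [ 1.00000e-03  2.90000e-01 -9.57000e-01 -1.59157e+02]
 [ 0.00000e+00  0.00000e+00  0.00000e+00  1.00000e+00]]
```

View pics/crop1.png

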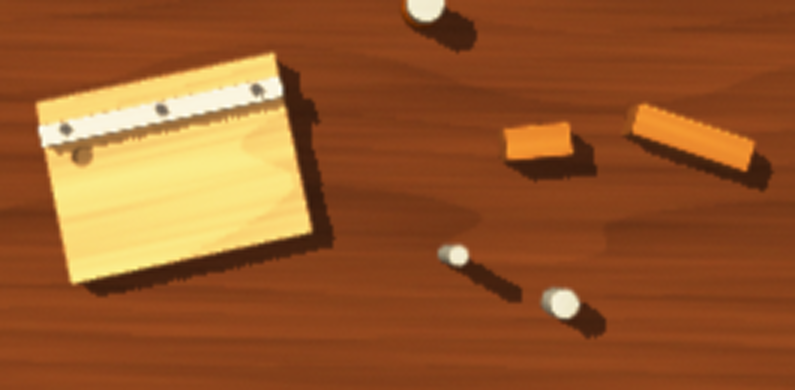

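The top view shows the board at about (283,228) with the bore at (252,222). The pin top is at (378,255), the slug at (412,271), the bar at (455,215) and the offcut at (404,216). Bar, offcut and board sizes match the given ones. First I move over the board.

Run:
```python
from h import *
import pickle
c=pickle.load(open("cap0.pkl","rb"))["top"]
print("bore",ray(c,[252.3,221.7],30),"pin",ray(c,[377.7,255],80))
print(go([510,110,260],np.radians(103.3)))
```

```text
bore [[525.64665972 189.87194228  30.        ]] pin [[ 435.72071847 -173.84301649   80.        ]]
(array([-0.4535, -0.2668, -0.0335]), array([-1.000e-03, -4.000e-04, -5.369e-01]))
```

```bash
python3 -m pendant '{"dp":[[-0.45,-0.27,-0.034],[-0.45,-0.27,-0.034],[-0.45,-0.27,-0.034],[-0.45,-0.27,-0.034],[-0.45,-0.27,-0.034],[-0.45,-0.27,-0.034],[-0.45,-0.27,-0.034],[-0.45,-0.27,-0.034]],"rotation":[[0,0,-0.537],[0,0,-0.537],[0,0,-0.537],[0,0,-0.537],[0,0,-0.537],[0,0,-0.537],[0,0,-0.537],[0,0,-0.537]]}' 0.06
python3 - <<'E'
from h import *
print(go([510,110,260],np.radians(103.3)))
E
```

```text
time: 1.15
tool_pos: [474.9, 142.6, 257.7]
tcp_rot: [3.141, 0.0, -2.91]
contact_force: [-0.0, 2.1, -0.6]
grip_width: 60.1
finger_force: 0.0
(array([-0.0266, -0.0398, -0.0023]), array([ 0.0003,  0.0001, -0.0002]))
```

```bash
python3 -m pendant '{"dp":[[-0.02,-0.03,0],[-0.02,-0.03,0],[-0.02,-0.03,0],[-0.02,-0.03,0]],"rotation":[[0,0,0],[0,0,0],[0,0,0],[0,0,0]]}'
python3 - <<'E'
from h import *
o=get_obs(); print(o['dq'].round(4))
c=cap("wrist","pics/w1.png")
im=c["pixels"]; hsv=cv2.cvtColor(im,cv2.COLOR_RGB2HSV)
print(proj(c,[[525.6,189.9,30]]))
import pickle; pickle.dump(c,open("w1.pkl","wb"))
E
```

```text
time: 1.65
tool_pos: [499.5, 120.7, 257.7]
tcp_rot: [3.141, -0.0, -2.908]
contact_force: [-0.1, 0.9, 0.4]
grip_width: 59.8
finger_force: 0.0
[ 0.0023 -0.0025 -0.0015 -0.0027 -0.0015 -0.0008]
[[371.41699793 198.72351826]]
```

View pics/w1.png

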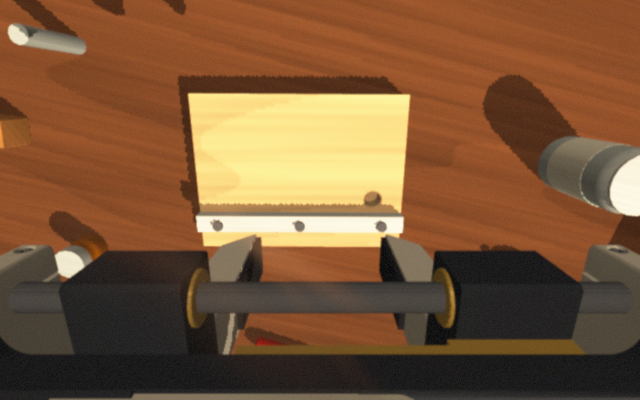

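The wrist view shows the board with its near corners at (189,94) and (409,95). The bore is at (372,198), within 1 px of the top-view prediction, and the fence is a white strip at rows 213–234.

```bash
cat > fb.py <<'E'
from h import *
def fence_bore(c,save=None):
    im=c["pixels"]; hsv=cv2.cvtColor(im,cv2.COLOR_RGB2HSV)
    f0=proj(c,[[525.6,189.9,30]])[0]
    # bore: darker than board around predicted place
    x,y=np.round(f0).astype(int); w=16; g=hsv[y-w:y+w,x-w:x+w]
    # board-edge: near edge & left/right lines
    m=cv2.inRange(hsv,(15,50,140),(32,220,255)); m[:,:]=cv2.morphologyEx(m,cv2.MORPH_CLOSE,np.ones((3,3)))
    return hsv,m,f0
E
python3 - <<'E'
from h import *
import pickle
c=pickle.load(open("w1.pkl","rb")); hsv=cv2.cvtColor(c["pixels"],cv2.COLOR_RGB2HSV)
# near edge, per column first bright row
v=hsv[...,2].astype(int); s=hsv[...,1].astype(int)
def line(p): p=np.array(p,float); l=cv2.fitLine(p.astype(np.float32),cv2.DIST_HUBER,0,.01,.01).ravel(); return l
near=[(x,80+np.argmax(np.diff(v[80:110,x]))+.5) for x in range(200,400,4)]
left=[(170+np.argmax(np.diff(v[y,170:215]))+.5,y) for y in range(100,200,4)]
right=[(395+np.argmin(np.diff(v[y,395:425]))+.5,y) for y in range(100,200,4)]
# fence top: white low saturation
wm=cv2.inRange(hsv,(0,0,180),(180,60,255)); wm[:200]=0; wm[240:]=0; wm[:,:190]=0; wm[:,410:]=0
cols=[x for x in range(235,365,3) if (wm[:,x]>0).sum()>10 and not 285<x<312]
ft=[(x,np.where(wm[:,x])[0].min()-.5) for x in cols]
fb=[(x,np.where(wm[:,x])[0].max()+.5) for x in cols]
for n,p,z in(("near",near,30),("left",left,30),("right",right,30),("fenceFront",ft,46),("fenceBack",fb,46)):
    l=line(p); a,b=[l[2:]+t*l[:2] for t in(-80,80)]; w=ray(c,[a,b],z); d=w[1]-w[0]
    print(n,"mid",w.mean(0).round(1),"ang",np.degrees(np.arctan2(d[1],d[0])).round(2)%180)
    np.save(n+".npy",w)
g=v[188:209,360:386]; print(g[::2])
m=(cv2.GaussianBlur(c["pixels"],(0,0),.5).astype(int)[...,0]<200)[185:212,355:390].astype(np.uint8)
n,lab,st,ce=cv2.connectedComponentsWithStats(m); print(st,ce+[355,185]);
E
```

```text
near mid [431.6  66.   30. ] ang 103.0
left mid [531.  -20.2  30. ] ang 13.13
right mid [474.9 215.1  30. ] ang 13.120000000000005
fenceFront mid [562.6 100.9  46. ] ang 103.41
fenceBack mid [580.4 114.5  46. ] ang 102.83
[[253 253 253 253 253 253 253 253 253 253 253 253 253 253 253 253 253 253
  253 253 253 253 253 253 253 253]
 [253 253 253 253 253 252 251 252 252 251 250 248 246 246 247 249 250 252
  252 253 253 253 253 253 253 253]
 [253 253 253 253 253 252 246 238 226 208 192 189 187 188 192 197 211 222
  236 247 252 253 253 253 253 253]
 [253 253 253 252 250 235 202 179 177 173 171 175 174 175 176 172 161 139
  155 198 237 249 252 253 253 253]
 [251 251 251 248 226 185 172 172 172 174 174 171 171 172 171 168 144 106
   96 130 176 227 248 251 251 252]
 [250 250 248 237 198 176 179 176 172 174 174 173 174 168 164 144 116 101
   86  97 136 194 243 250 250 250]
 [251 250 247 229 172 149 158 163 168 165 165 156 147 137 124 112 107  98
   94 107 146 199 245 251 251 251]
 [252 252 250 238 174 120 110 117 123 121 122 118 114 116 111 106 105 105
  117 134 173 229 248 251 251 251]
 [240 242 218 187 159 136 124 121 117 119 119 118 120 117 117 117 126 136
  150 159 170 192 215 231 218 215]
 [177 177 175 176 173 165 160 156 153 143 139 138 142 143 152 157 162 165
  169 171 174 173 173 174 171 175]
 [175 173 171 173 173 173 173 170 168 168 165 170 170 171 173 171 170 172
  170 172 172 170 172 174 174 171]]
[[  0   0  35  21 504]
 [  0   7  35  20 441]] [[371.87896825 192.85515873]
 [372.138322   203.87981859]]
```

Run:
```python
from h import *
print(go([436,-174,200],np.radians(103.1)))
```

```text
(array([ 0.1302, -0.272 ,  0.0577]), array([0.0002, 0.0001, 0.0052]))
```

```bash
python3 -m pendant '{"dp":[[0.13,-0.272,0.057],[0.13,-0.272,0.057],[0.13,-0.272,0.057],[0.13,-0.272,0.057],[0.13,-0.272,0.057],[0.13,-0.272,0.057],[0.13,-0.272,0.057],[0.13,-0.272,0.057]],"rotation":[[0,0,0.005],[0,0,0.005],[0,0,0.005],[0,0,0.005],[0,0,0.005],[0,0,0.005],[0,0,0.005],[0,0,0.005]]}'
python3 - <<'E'
from h import *
c=cap("wrist","pics/w2.png"); import pickle; pickle.dump(c,open("w2.pkl","wb"))
print(proj(c,[[436,-174,80],[436,-174,0]]))
E
```

```text
time: 2.7
tool_pos: [436.9, -173.4, 201.0]
tcp_rot: [-3.141, 0.001, -2.912]
contact_force: [-0.0, -0.4, 0.4]
grip_width: 60.2
finger_force: 0.0
[[319.14875532 188.13225828]
 [319.4899882  168.27771065]]
```

View pics/w2.png

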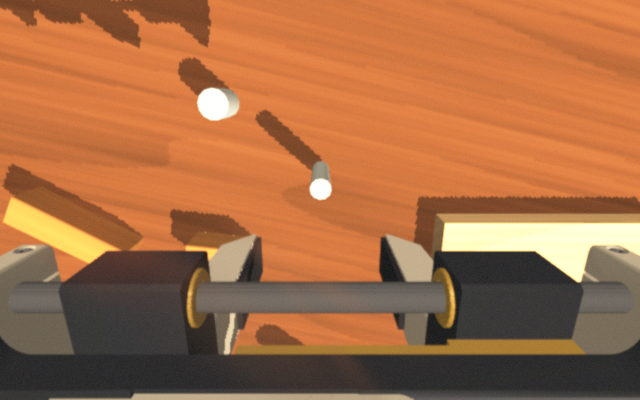

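The pin top sits at (320.5,188), as predicted. I'll refine the position and descend.

Run:
```python
from h import *
import pickle
c=pickle.load(open("w2.pkl","rb")); hsv=cv2.cvtColor(c["pixels"],cv2.COLOR_RGB2HSV)
m=cv2.inRange(hsv,(0,0,235),(180,60,255)); m[:170]=0;m[210:]=0;m[:,:300]=0;m[:,340:]=0
k=max(cv2.findContours(m,0,1)[0],key=cv2.contourArea); print(cv2.minEnclosingCircle(k))
p=ray(c,cv2.minEnclosingCircle(k)[0],80)[0]; print(p,go([p[0],p[1],51],np.radians(103.1)))
```

```text
((320.1170349121094, 188.6914825439453), 10.549983978271484)
[ 436.29348788 -173.08437714   80.        ] (array([0.0006, 0.0005, 0.15  ]), array([-0.0002,  0.0006,  0.001 ]))
```

```bash
python3 -m pendant '{"dp":[[0,0,0.06],[0,0,0.10],[0,0,0.13],[0,0,0.15],[0,0,0.15],[0,0,0.15]],"rotation":[[0,0,0],[0,0,0],[0,0,0],[0,0,0],[0,0,0],[0,0,0]]}'
python3 -m pendant '{"dp":[[0,0,0],[0,0,0],[0,0,0],[0,0,0],[0,0,0],[0,0,0]],"rotation":[[0,0,0],[0,0,0],[0,0,0],[0,0,0],[0,0,0],[0,0,0]]}' 0.0
python3 -m pendant '{"dp":[[0,0,-0.03],[0,0,-0.07],[0,0,-0.10],[0,0,-0.10],[0,0,-0.10]],"rotation":[[0,0,0],[0,0,0],[0,0,0],[0,0,0],[0,0,0]]}'
python3 - <<'E'
from h import *
c=cap("wrist","pics/w3.png"); im=c["pixels"][60:360,190:470]; cv2.imwrite("pics/w3c.png",cv2.resize(im,None,fx=2,fy=2)[:,:,::-1])
import pickle; pickle.dump(c,open("w3.pkl","wb"))
T=toolT(get_obs())
print(proj(c,[ (T@[0,0,z,1])[:3] for z in (-30,0,50)]))
E
```

```text
time: 3.5
tool_pos: [437.1, -174.6, 51.5]
tcp_rot: [-3.141, 0.001, -2.913]
contact_force: [0.1, 0.8, -0.4]
grip_width: 59.8
finger_force: 0.0
time: 4.25
tool_pos: [436.4, -174.9, 50.6]
tcp_rot: [-3.142, 0.0, -2.914]
contact_force: [-0.0, 0.2, 0.0]
grip_width: 17.4
finger_force: 30.0
time: 4.88
tool_pos: [435.7, -174.4, 149.6]
tcp_rot: [3.14, -0.001, -2.914]
contact_force: [-0.8, -0.5, -2.3]
grip_width: 17.3
finger_force: 30.0
[[318.62756339 283.72201291]
 [319.00098694 252.48395528]
 [319.40984505 218.28168583]]
```

View pics/w3c.png

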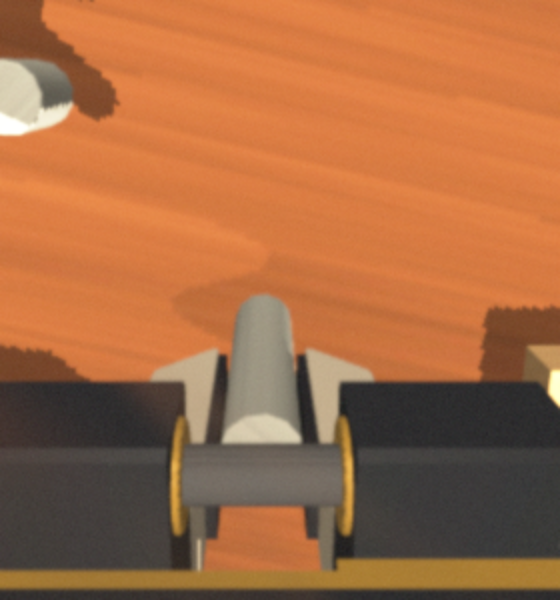

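Pin gripped (17.4 mm opening), and it hangs straight. I carry it to a spot beside the bore.

Run:
```python
from h import *
print(go([533.3,155.8,125],np.radians(103.1)))
```

```text
(array([-0.1696,  0.2996,  0.0245]), array([ 0.0019, -0.0018, -0.0015]))
```

```bash
python3 -m pendant '{"dp":[[-0.025,0.045,0],[-0.051,0.09,0],[-0.076,0.135,0],[-0.102,0.18,0],[-0.127,0.225,0],[-0.152,0.27,0],[-0.17,0.3,0.01],[-0.17,0.3,0.024]],"rotation":[[0,0,0],[0,0,0],[0,0,0],[0,0,0],[0,0,0],[0,0,0],[0,0,0],[0,0,0]]}'
python3 -m pendant '{"dp":[[0,0,0],[0,0,0],[0,0,0]],"rotation":[[0,0,0],[0,0,0],[0,0,0]]}'
python3 - <<'E'
from h import *
c=cap("wrist","pics/w4.png"); im=c["pixels"][120:320,240:480]; cv2.imwrite("pics/w4c.png",cv2.resize(im,None,fx=3,fy=3,interpolation=cv2.INTER_CUBIC)[:,:,::-1])
import pickle; pickle.dump(c,open("w4.pkl","wb"))
T=toolT(get_obs())
print(proj(c,[(T@[0,0,50,1])[:3],[525.4,189.9,30]]))
E
```

```text
time: 5.92
tool_pos: [534.2, 157.9, 124.7]
tcp_rot: [3.141, -0.001, -2.911]
contact_force: [-0.3, -1.1, -1.6]
grip_width: 17.2
finger_force: 30.0
time: 6.3
tool_pos: [534.7, 154.8, 127.1]
tcp_rot: [-3.142, 0.001, -2.916]
contact_force: [0.4, -0.4, -1.2]
grip_width: 17.7
finger_force: 30.0
[[319.47260872 218.82394136]
 [365.68191358 196.04941021]]
```

View pics/w4c.png

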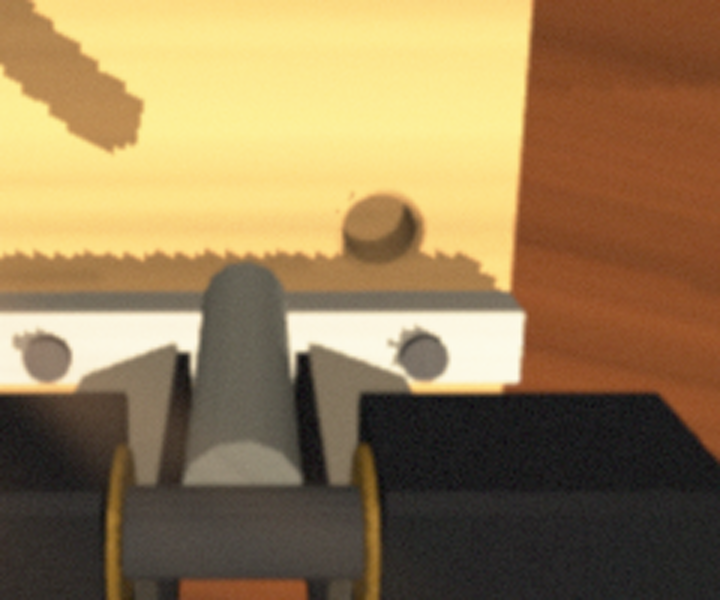

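The bore is at crop (383,228), which is px (367.7,195.8). The pin foot centre is about crop (244,301), px (321.3,220.3). Both are shifted +2 px from the prediction, so that bias cancels.

Run:
```python
from h import *
import pickle
c=pickle.load(open("w4.pkl","rb"))
# subpixel lateral check: pin column edges near foot
g=cv2.cvtColor(c["pixels"],cv2.COLOR_RGB2GRAY).astype(int)
for y in (214,216,222): 
    r=g[y,300:345]; d=np.diff(r); print(y,300+d.argmin(),300+d.argmax())
o=get_obs();T=toolT(o); zf=o['tool_pos'][2]-50.8
f=ray(c,[321.3,220.3],zf)[0]; b=ray(c,[367.7,195.8],30)[0]; print("foot",f,"bore",b,o['tool_pos'])
d=np.array([b[0]-f[0],b[1]-f[1],0]); print("tool dp mm",T[:3,:3].T@d, "model", T[:3,:3].T@(np.array([525.4,189.9,o['tool_pos'][2]])-o['tool_pos']))
print(T[:3,2])
```

```text
214 309 332
216 308 334
222 306 333
foot [535.78257401 156.48150663  76.36926855] bore [524.8475435  191.38925902  30.        ] [534.70348465 155.00852598 127.16926855]
tool dp mm [ 2.83520790e+00  3.64703667e+01 -4.50734610e-03] model [ 1.24879542e+00  3.60889219e+01 -3.00139119e-03]
[ 9.24624905e-04  1.60521806e-04 -9.99999560e-01]
```

```bash
python3 -m pendant '{"dp":[[0.0022,0.0363,0],[0.0022,0.0363,0],[0.0022,0.0363,0.02],[0.0022,0.0363,0.04],[0.0022,0.0363,0.042],[0.0022,0.0363,0.042]],"rotation":[[0,0,0],[0,0,0],[0,0,0],[0,0,0],[0,0,0],[0,0,0]]}'
python3 -m pendant '{"dp":[[0,0,0.003],[0,0,0.006],[0,0,0.009],[0,0,0.012],[0,0,0.012]],"rotation":[[0,0,0],[0,0,0],[0,0,0],[0,0,0],[0,0,0]]}'
```

```text
time: 7.1
tool_pos: [524.6, 190.3, 85.2]
tcp_rot: [-3.142, 0.001, -2.915]
contact_force: [-0.3, -0.0, -0.9]
grip_width: 17.3
finger_force: 30.0
time: 7.72
tool_pos: [524.6, 190.2, 72.4]
tcp_rot: [-3.141, 0.001, -2.914]
contact_force: [3.5, -5.0, -2.1]
grip_width: 17.2
finger_force: 30.0
```

Foot is in the bore. I ease off the side load and go home.

```bash
python3 -m pendant '{"dp":[[-0.0002,-0.0005,0.004],[-0.0002,-0.0005,0.008],[-0.0002,-0.0005,0.012],[-0.0002,-0.0005,0.015],[-0.0002,-0.0005,0.017],[-0.0002,-0.0005,0.017]],"rotation":[[0,0,0],[0,0,0],[0,0,0],[0,0,0],[0,0,0],[0,0,0]]}'
```

```text
time: 8.48
tool_pos: [525.2, 190.2, 56.5]
tcp_rot: [-3.141, 0.002, -2.914]
contact_force: [1.9, -3.8, 7.9]
grip_width: 17.2
finger_force: 30.0
```

The pin is home, with 8 N up on the tool at the expected depth. Release and rise.

```bash
python3 -m pendant '{"dp":[[0,0,0],[0,0,0],[0,0,0],[0,0,0]],"rotation":[[0,0,0],[0,0,0],[0,0,0],[0,0,0]]}' 0.05
python3 -m pendant '{"dp":[[0,0,-0.05],[0,0,-0.1],[0,0,-0.15],[0,0,-0.15],[0,0,-0.15]],"rotation":[[0,0,0],[0,0,0],[0,0,0],[0,0,0],[0,0,0]]}'
python3 - <<'E'
from h import *
c=cap("wrist","pics/w5.png"); import pickle; pickle.dump(c,open("w5.pkl","wb"))
im=c["pixels"][100:300,240:440]; cv2.imwrite("pics/w5c.png",cv2.resize(im,None,fx=2,fy=2)[:,:,::-1])
print(proj(c,[[525.4,189.9,86],[525.4,189.9,30]]))
# bar refine from top
c=pickle.load(open("cap0.pkl","rb"))["top"]; hsv=cv2.cvtColor(c["pixels"],cv2.COLOR_RGB2HSV)
print(go([500,-395,240],np.radians(-18)))
E
```

```text
time: 8.98
tool_pos: [524.1, 190.3, 55.3]
tcp_rot: [3.141, -0.001, -2.914]
contact_force: [1.3, -0.2, 0.1]
grip_width: 49.2
finger_force: 0.0
time: 9.6
tool_pos: [523.9, 190.1, 205.0]
tcp_rot: [3.141, -0.001, -2.914]
contact_force: [-0.5, 0.6, -0.4]
grip_width: 50.1
finger_force: 0.0
[[318.87760705 191.71053911]
 [319.15350976 176.36638428]]
(array([ 0.1549, -0.5647, -0.0354]), array([ 0.0014, -0.0021, -1.0294]))
```

View pics/w5c.png

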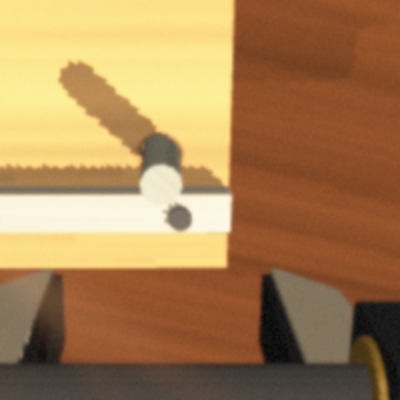

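The pin top is at crop (160,185), as predicted for a pin fully home. On to the bar, turning the other way to keep joint 6 in range.

```bash
python3 -m pendant '{"dp":[[0.02,-0.06,0],[0.035,-0.12,0],[0.05,-0.18,0],[0.065,-0.24,0],[0.08,-0.30,0],[0.09,-0.36,0],[0.1,-0.42,0],[0.1,-0.48,0]],"rotation":[[0,0,0.18],[0,0,0.36],[0,0,0.54],[0,0,0.72],[0,0,0.9],[0,0,1.08],[0,0,1.26],[0,0,1.44]]}'
python3 - <<'E'
from h import *
print(go([558,-410,210],np.radians(-18)),get_obs()['joint_positions'].round(2))
E
```

```text
time: 10.65
tool_pos: [534.1, -301.7, 203.8]
tcp_rot: [-3.14, -0.003, 1.922]
contact_force: [0.9, -0.2, -0.5]
grip_width: 49.6
finger_force: 0.0
(array([-0.1098, -0.0149, -0.0065]), array([-0.0026, -0.0023,  0.6654])) [-0.64  0.52  1.3   0.    1.32 -0.99]
```

```bash
python3 -m pendant '{"dp":[[-0.03,-0.004,0],[-0.06,-0.008,-0.005],[-0.09,-0.012,-0.005],[-0.1,-0.014,-0.005],[-0.1,-0.014,-0.005],[-0.1,-0.014,-0.005]],"rotation":[[0,0,0.17],[0,0,0.34],[0,0,0.5],[0,0,0.65],[0,0,0.65],[0,0,0.65]]}'
python3 - <<'E'
from h import *
c=cap("wrist","pics/w6.png"); import pickle; pickle.dump(c,open("w6.pkl","wb"))
hsv=cv2.cvtColor(c["pixels"],cv2.COLOR_RGB2HSV)
print(proj(c,[[558,-410,40],[550,-257,40]]))
q=proj(c,[[558,-410,40]])[0].astype(int); print(hsv[q[1],q[0]])
print(get_obs()['joint_positions'].round(2))
E
```

```text
time: 11.4
tool_pos: [556.8, -397.8, 209.4]
tcp_rot: [-3.14, -0.001, 1.282]
contact_force: [1.1, 0.8, 0.0]
grip_width: 49.9
finger_force: 0.0
[[326.07581293 187.90086145]
 [268.45320695  29.07689857]]
[ 23 154 255]
[-0.73  0.66  1.04  0.    1.44 -0.44]
```

View pics/w6.png

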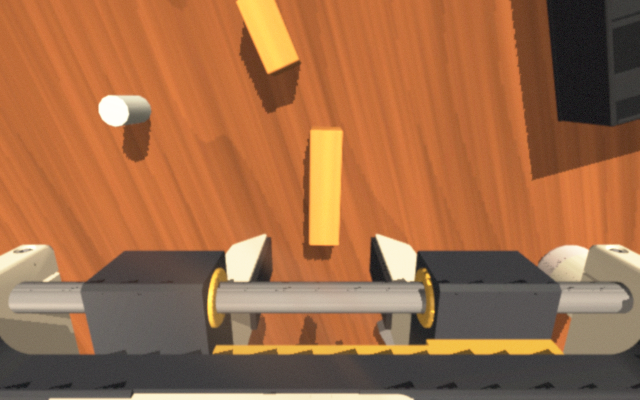

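The bar lies at about (310–342, 128–245), long side along the image columns, nearly aligned with the tool. The end face shows as a slightly darker strip at the top.

Run:
```python
from h import *
import pickle
c=pickle.load(open("w6.pkl","rb")); im=c["pixels"]; hsv=cv2.cvtColor(im,cv2.COLOR_RGB2HSV)
print([tuple(hsv[y,326]) for y in range(126,142,2)],[tuple(hsv[y,322]) for y in range(238,250,2)])
m=((hsv[...,2]>235)&(hsv[...,1]<185)&(hsv[...,0]>19)&(hsv[...,0]<30)).astype(np.uint8)*255
m[:120]=0;m[252:]=0;m[:,:300]=0;m[:,:][:,350:]=0
k=max(cv2.findContours(m,0,1)[0],key=cv2.contourArea); b=cv2.boxPoints(cv2.minAreaRect(k)); w=ray(c,b,40)
print(b.round(1),w.round(1),np.linalg.norm(np.diff(w,axis=0),axis=1)); ctr=w.mean(0)
e=np.diff(w,axis=0); L=e[np.argmax(np.linalg.norm(e[:2],axis=1))]; ang=np.degrees(np.arctan2(L[1],L[0]))%180; print(ctr,"long axis",ang)
print(go([ctr[0],ctr[1],26],np.radians(ang-90)))
```

```text
[(np.uint8(13), np.uint8(180), np.uint8(214)), (np.uint8(14), np.uint8(183), np.uint8(226)), (np.uint8(19), np.uint8(168), np.uint8(253)), (np.uint8(23), np.uint8(158), np.uint8(255)), (np.uint8(23), np.uint8(157), np.uint8(255)), (np.uint8(23), np.uint8(158), np.uint8(255)), (np.uint8(23), np.uint8(157), np.uint8(255)), (np.uint8(23), np.uint8(156), np.uint8(255))] [(np.uint8(22), np.uint8(159), np.uint8(255)), (np.uint8(22), np.uint8(158), np.uint8(255)), (np.uint8(22), np.uint8(165), np.uint8(255)), (np.uint8(18), np.uint8(172), np.uint8(253)), (np.uint8(11), np.uint8(164), np.uint8(121)), (np.uint8(10), np.uint8(164), np.uint8(107))]
[[310.  242.9]
 [312.  130.5]
 [341.  131. ]
 [339.1 243.5]] [[ 525.1 -462.7   40. ]
 [ 561.  -351.8   40. ]
 [ 587.4 -360.2   40. ]
 [ 554.1 -472.    40. ]] [116.58459697  27.61883506 116.63005717]
[ 556.89939055 -411.6748379    40.        ] long axis 72.03275637994908
(array([-0.0136,  0.0042,  0.1839]), array([-0.0013, -0.0009,  0.0245]))
```

```bash
python3 -m pendant '{"dp":[[-0.0136,0.0042,0.03],[-0.0136,0.0042,0.08],[-0.0136,0.0042,0.13],[-0.0136,0.0042,0.16],[-0.0136,0.0042,0.185],[-0.0136,0.0042,0.185],[-0.0136,0.0042,0.185]],"rotation":[[0,0,0.0245],[0,0,0.0245],[0,0,0.0245],[0,0,0.0245],[0,0,0.0245],[0,0,0.0245],[0,0,0.0245]]}'
python3 -m pendant '{"dp":[[0,0,0],[0,0,0],[0,0,0],[0,0,0],[0,0,0],[0,0,0]],"rotation":[[0,0,0],[0,0,0],[0,0,0],[0,0,0],[0,0,0],[0,0,0]]}' 0.0
python3 -m pendant '{"dp":[[0,0,-0.02],[0,0,-0.05],[0,0,-0.09],[0,0,-0.09],[0,0,-0.09]],"rotation":[[0,0,0],[0,0,0],[0,0,0],[0,0,0],[0,0,0]]}'
python3 - <<'E'
from h import *
c=cap("wrist","pics/w7.png"); import pickle; pickle.dump(c,open("w7.pkl","wb"))
im=c["pixels"][100:300,220:420]; cv2.imwrite("pics/w7c.png",cv2.resize(im,None,fx=3,fy=3)[:,:,::-1])
T=toolT(get_obs())
print(proj(c,[(T@[x,0,-14,1])[:3] for x in (60,-60)]))
# target: bar centre in world: bore + (-10? ) board axes
t=np.radians(13.1); ex=np.array([np.cos(t),np.sin(t)]); ey=np.array([-ex[1],ex[0]])
bore=np.array([525.0,190.0]); tgt=bore-69*ey; print("bar target",tgt, go([*(tgt-8*ex-8*ey),100],t))
E
```

```text
time: 12.32
tool_pos: [557.8, -413.0, 27.0]
tcp_rot: [3.14, 0.001, 1.255]
contact_force: [-0.9, -0.4, -0.6]
grip_width: 50.2
finger_force: 0.0
time: 13.08
tool_pos: [557.4, -413.1, 26.6]
tcp_rot: [3.14, 0.0, 1.254]
contact_force: [-0.6, 0.9, 5.5]
grip_width: 31.7
finger_force: 30.0
time: 13.7
tool_pos: [556.9, -412.5, 115.3]
tcp_rot: [-3.141, -0.0, 1.254]
contact_force: [-0.8, -0.2, -1.4]
grip_width: 31.6
finger_force: 30.0
[[321.01624893 139.74055675]
 [320.86857348 368.06459353]]
bar target [540.63894021 122.79565826] (array([ 0.4925, -0.1843,  0.0153]), array([-0.0017, -0.0016, -0.5452]))
```

View pics/w7c.png

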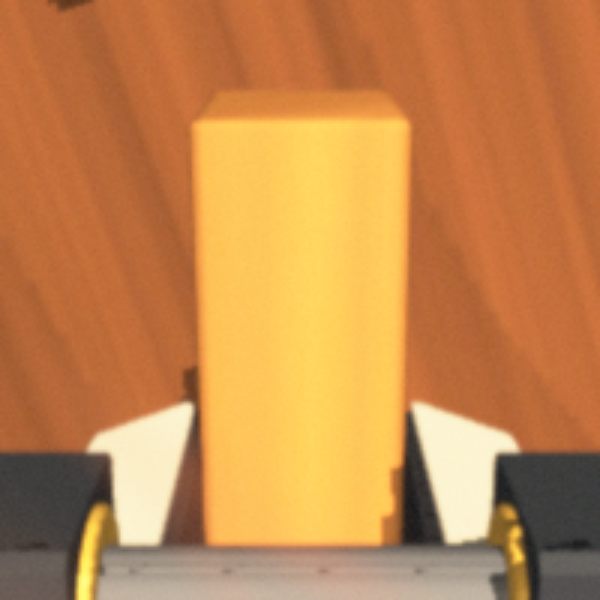

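The bar is held centred: its pin end is at crop row 120, px row 140, against 139.7 predicted. Carry it over.

```bash
python3 -m pendant '{"dp":[[0.04,-0.015,0],[0.09,-0.034,0],[0.14,-0.052,0],[0.19,-0.071,0],[0.24,-0.09,0],[0.29,-0.109,0],[0.34,-0.127,0],[0.38,-0.142,0]],"rotation":[[0,0,-0.07],[0,0,-0.14],[0,0,-0.21],[0,0,-0.28],[0,0,-0.35],[0,0,-0.42],[0,0,-0.49],[0,0,-0.545]]}'
python3 -m pendant '{"dp":[[0,0,0],[0,0,0]],"rotation":[[0,0,0],[0,0,0]]}'
python3 - <<'E'
from h import *
t=np.radians(13.1); ex=np.array([np.cos(t),np.sin(t)]); ey=np.array([-ex[1],ex[0]])
tgt=np.array([525.0,190.0])-69*ey
print(go([*(tgt-8*ex-8*ey),100],t),get_obs()['joint_positions'].round(2))
E
```

```text
time: 14.75
tool_pos: [539.3, -5.3, 114.4]
tcp_rot: [-3.139, -0.001, 1.802]
contact_force: [0.9, 0.1, -0.9]
grip_width: 31.5
finger_force: 30.0
time: 15.0
tool_pos: [540.1, -7.8, 114.9]
tcp_rot: [-3.14, -0.0, 1.799]
contact_force: [0.6, 0.4, -1.6]
grip_width: 31.6
finger_force: 30.0
(array([0.1191, 0.0221, 0.0149]), array([-0.0014, -0.0002, -0.0002])) [-0.16  0.48  1.64 -0.    1.02 -0.38]
```

```bash
python3 -m pendant '{"dp":[[0.04,0.007,0],[0.08,0.014,0],[0.11,0.021,0.005],[0.119,0.022,0.015],[0.119,0.022,0.015],[0.119,0.022,0.015]],"rotation":[[0,0,0],[0,0,0],[0,0,0],[0,0,0],[0,0,0],[0,0,0]]}'
python3 - <<'E'
from h import *
c=cap("wrist","pics/w8.png"); import pickle; pickle.dump(c,open("w8.pkl","wb"))
im=c["pixels"][80:290,190:450]; cv2.imwrite("pics/w8c.png",cv2.resize(im,None,fx=2.8,fy=2.8)[:,:,::-1])
T=toolT(get_obs()); print(T[:3,3])
print(proj(c,[[525,190,86]]),proj(c,[(T@[60,0,-14,1])[:3]]))
E
```

```text
time: 15.75
tool_pos: [535.2, 112.0, 100.5]
tcp_rot: [-3.141, 0.0, 1.798]
contact_force: [0.2, -0.5, -1.4]
grip_width: 31.4
finger_force: 30.0
[535.28642003 112.07270455 100.69982908]
[[336.44592483  95.24387638]] [[321.09380732 140.66425174]]
```

View pics/w8c.png

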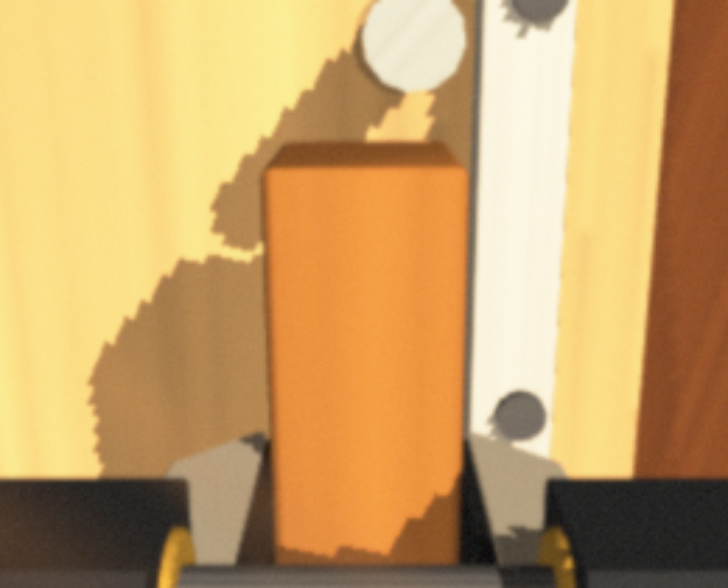

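The pin top is at crop (413,40), within about 1 px of prediction. The bar is parallel to the fence with a clear gap. Descend to just above the board.

```bash
python3 -m pendant '{"dp":[[0,0,0.015],[0,0,0.03],[0,0,0.038],[0,0,0.0415],[0,0,0.0415],[0,0,0.0415]],"rotation":[[0,0,0],[0,0,0],[0,0,0],[0,0,0],[0,0,0],[0,0,0]]}'
python3 -m pendant '{"dp":[[0.003,0,0],[0.005,0,0],[0.006,0,0],[0.007,0,0],[0.007,0,0]],"rotation":[[0,0,0],[0,0,0],[0,0,0],[0,0,0],[0,0,0]]}'
```

```text
time: 16.55
tool_pos: [535.3, 113.5, 59.5]
tcp_rot: [3.141, 0.0, 1.799]
contact_force: [-0.2, 0.1, -0.6]
grip_width: 31.7
finger_force: 30.0
time: 17.18
tool_pos: [533.3, 120.3, 59.1]
tcp_rot: [3.142, -0.0, 1.799]
contact_force: [-0.4, 0.1, -0.6]
grip_width: 31.5
finger_force: 30.0
```

```bash
python3 -m pendant '{"dp":[[0.0007,0,0],[0.0007,0,0],[0.0007,0,0]],"rotation":[[0,0,0],[0,0,0],[0,0,0]]}'
python3 -m pendant '{"dp":[[0,0.003,0],[0,0.005,0],[0,0.007,0],[0,0.007,0],[0,0.007,0]],"rotation":[[0,0,0],[0,0,0],[0,0,0],[0,0,0],[0,0,0]]}'
```

```text
time: 17.55
tool_pos: [533.2, 120.9, 59.1]
tcp_rot: [3.142, -0.0, 1.799]
contact_force: [-0.0, 0.5, -1.2]
grip_width: 31.8
finger_force: 30.0
time: 18.18
tool_pos: [540.0, 122.5, 59.1]
tcp_rot: [-3.141, -0.0, 1.799]
contact_force: [-0.1, 0.0, -1.5]
grip_width: 31.4
finger_force: 30.0
```

```bash
python3 -m pendant '{"dp":[[0,0,0.0015],[0,0,0.0015],[0,0.0005,0.0015],[0,0.001,0.0015],[0,0.001,0.0015]],"rotation":[[0,0,0],[0,0,0],[0,0,0],[0,0,0],[0,0,0]]}'
python3 -m pendant '{"dp":[[0,0.0005,0],[0,0.001,0],[0,0.001,0]],"rotation":[[0,0,0],[0,0,0],[0,0,0]]}'
```

```text
time: 18.8
tool_pos: [541.0, 122.7, 57.6]
tcp_rot: [3.142, -0.0, 1.799]
contact_force: [0.1, 0.7, -0.6]
grip_width: 31.8
finger_force: 30.0
time: 19.18
tool_pos: [541.3, 122.9, 57.5]
tcp_rot: [-3.14, -0.0, 1.799]
contact_force: [-2.7, -1.0, -0.3]
grip_width: 31.7
finger_force: 30.0
```

```bash
python3 -m pendant '{"dp":[[0.0003,0.0005,0],[0.0005,0.001,0],[0.0005,0.001,0]],"rotation":[[0,0,0],[0,0,0],[0,0,0]]}'
python3 -m pendant '{"dp":[[0,0,0],[0,0,0]],"rotation":[[0,0,0],[0,0,0]]}'
```

```text
time: 19.55
tool_pos: [541.4, 123.2, 57.2]
tcp_rot: [-3.138, 0.0, 1.799]
contact_force: [-6.4, -2.7, 0.4]
grip_width: 31.9
finger_force: 30.0
time: 19.8
tool_pos: [541.5, 123.1, 57.2]
tcp_rot: [-3.138, 0.0, 1.799]
contact_force: [-6.7, -3.4, 1.2]
grip_width: 31.5
finger_force: 30.0
```

```bash
python3 -m pendant '{"dp":[[0,0.001,0],[0,0.002,0],[0,0.003,0],[0,0.003,0],[0,0.003,0]],"rotation":[[0,0,0],[0,0,0],[0,0,0],[0,0,0],[0,0,0]]}'
python3 -m pendant '{"dp":[[0,0,0.0005],[0,0,0.001],[0,0,0.0015],[0,0,0.002],[0,0,0.002]],"rotation":[[0,0,0],[0,0,0],[0,0,0],[0,0,0],[0,0,0]]}'
```

```text
time: 20.42
tool_pos: [541.6, 123.3, 57.0]
tcp_rot: [-3.132, -0.0, 1.799]
contact_force: [-15.1, -5.4, 7.4]
grip_width: 31.5
finger_force: 30.0
time: 21.05
tool_pos: [541.6, 123.2, 56.6]
tcp_rot: [-3.133, 0.0, 1.799]
contact_force: [-19.0, -7.0, 20.8]
grip_width: 31.9
finger_force: 30.0
```

```bash
python3 -m pendant '{"dp":[[0,0.0005,0.0005],[0,0.001,0.001],[0,0.001,0.001],[0,0.001,0.001],[0,0.001,0.001],[0,0.001,0.001]],"rotation":[[0,0,0],[0,0,0],[0,0,0],[0,0,0],[0,0,0],[0,0,0]]}'
python3 - <<'E'
from h import *
c=cap("wrist","pics/w9.png"); t=cap("top","pics/t9.png")
a=c["pixels"][80:290,190:450]; cv2.imwrite("pics/w9c.png",cv2.resize(a,None,fx=2.8,fy=2.8)[:,:,::-1])
T=toolT(get_obs()); print(proj(c,[[525,190,86]]),proj(c,[(T@[60,0,-14,1])[:3]]),get_obs()['contact_force'])
E
```

```text
time: 21.8
tool_pos: [541.6, 123.3, 56.5]
tcp_rot: [-3.131, 0.0, 1.8]
contact_force: [-25.0, -8.0, 30.1]
grip_width: 31.8
finger_force: 30.0
[[317.35132704 122.68542038]] [[320.8099014  140.68869675]] [-24.80435366  -7.68601858  30.41071148]
```

View pics/w9c.png

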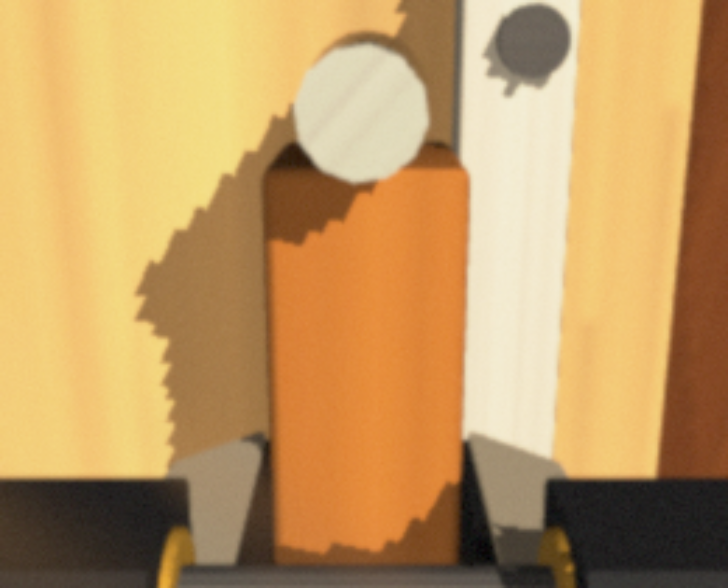

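The pin stands upright with its top at crop (361,112). The bar end is butted against it and the long side is flush on the fence. The hold is steady, so I hand in.

```bash
python3 -c "
from plant import workorder; print(workorder.close_job())"
```

```text
the job is handed in; nothing more can be done
None
```

I handed the job in at about 22 s: the pin is home in the bore and released, and the bar is butted against it, flush to the fence and still held at about 26 N sideways and 30 N down; the verdict was not returned.

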